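# Walk the wrist rest to the ink slab

## Task

Walk the bridge-shaped wooden wrist rest (the long bar on two feet, not the flat ruler) up to the black slab without picking it up: keep its right foot planted while you swing the left foot round to the slab's left back corner, then keep the left foot planted there while you swing the right foot round, so that the rest ends standing close along the slab's back edge, a finger's width or so from it and with its ends level with the slab's ends. Never have both feet off the cabinet top at once, and leave the orange jar where it stands; left, right and back are as seen from the robot.

Things in the scene. Friction and masses are not known exactly. Their poses are not given: they have to be found in the camera images.
- slab: Black stone slab fixed on the cabinet top, 140 (x) by 230 (y) by 10 mm high. Origin: centre of its underside; x points away from the robot (back edge at x = +70 mm), y to the left. The rest belongs behind it: foot centres near x = 98 mm, y = +100 (left foot) and -100 mm (right foot) in this frame. A 22 by 22 by 55 mm seal stone stands on its front half.
- rest_left (a point): Left end of the brown wooden wrist rest (0.3 kg): point over the left foot's centre, 38 mm up, half-way up the bar. Bar 228 long, 28 wide, 20 mm thick, underside 28 mm up; feet 26 mm across, 200 mm apart. y runs along the bar, right foot to left; z up. It starts behind the slab, roughly left to right, and slides on its feet, keeping its angle in a firm pinch across the bar.
- rest_right (a point): The same point over the right foot of the wrist rest, 38 mm up, 200 mm from rest_left; at the start about 200 mm from the place meant for the left foot. (The flat wooden ruler without feet, 230 by 28 by 18 mm, to the right of the slab is not wanted.)
- jar: Squat orange ceramic seal pad jar, 68 mm across and 46 mm high, standing loose to the left of the slab's left back corner. Origin: centre of its underside.

How it is judged:
By the outcome, as a careful person would: the job done as asked, in the order asked, and still so for the second after the job is handed in, with the robot touching nothing.
It also fails if it takes over 54 s, if anything falls off the work surface, if the arm or the gripper's body presses on something with over 40 N, if the wrist force passes 120 N, or if a joint passes its speed limit or range.

## Robot

A 7-joint arm with a two-finger parallel gripper is mounted at the origin on the work surface. World frame = base frame: x ahead of the robot, y to its left, z up, the work surface at z = 0. Lengths are in m, angles in rad, forces in N, time in s.
With the tool pointing down it reaches from about 0.35 to 0.9 m from the base axis. Payload 8.1 kg.
Tool frame: the origin (TCP) lies at the very end of the fingers, on their centre line; the grasp point (between the pads) lies grip_point_offset behind it (grip_point_offset is the distance from the TCP to the grasp point, in m); z points along the fingers, y is the direction in which the jaws open and shut (so a half turn about z gives the same grasp; the last joint's range is limited). The gripper opens to 92 mm and grips with 3 to 60 N. Pads are 19 mm wide; open, the fingers measure 130 mm over their backs; the gripper's body (75 mm by 190 mm) begins 47 mm behind the grasp point.
Start: joints at [-1.436, 0.434, 0.025, 1.573, -0.012, 1.134, -0.075], TCP at [0.147, 0.607, 0.227] pointing down, gripper open.
Joint ranges: [-2.62, 2.62], [-0.44, 2.09], [-1.27, 1.32], [0.08, 2.57], [-1.32, 4.46], [0.12, 2], [-2.74, 2.74]. Speed limits (rad/s): [2.22, 2.22, 3.01, 3.01, 3.14, 3.14, 3.14].

## Interface

Orientations are given as a rotation vector (axis times angle).
In Python, from cell import * gives the robot as it stands.
- The arm moves only by the tool drive_tool, never from a script. Its argument "increments" is a list of rows, each an object of numbers: "grip": the gripper's target within -1 to 1 (shut at 1, half-way at 0, fully open at -1); "tx", "ty", "tz": the shift along the world's x, y, z normalised to -1 to 1, where 1 is 400 mm; "turn": the turn about the world's z normalised to -1 to 1, where 1 is 60 degrees. In form: [{"grip": .., "tx": .., "ty": .., "tz": .., "turn": ..}, ...]. A call has 1 to 20 rows; each row is the pose to reach, as a shift and turn from the pose measured when the call began; what a row does not reach only later rows make up. A row lasts 1/10 s, in which the tool goes at most 50 mm and 8.59 degrees, less where a joint would pass 70% of its speed; a pose out of reach is approached as far as the arm can. A call with a number of a shift or a turn outside -1 to 1 is refused whole. A call with a gripper value outside its range is refused whole. The fingers move at their own pace and stop on an object; "newtons" is the grip in N (left out, the last holds). Time passes only in rows, so rows that repeat a pose let the fingers close. It gives the time, the measured TCP pose, the force and the opening at its end, in the units of the state.
- observe(): the state, without advancing time (a new reading comes with each control period).
- get_image(name): name is "side" or "top"; returns the picture (480x640x3 uint8, red, green, blue); there is no depth.
- camera_info(name): a dict with "fx", "fy", "cx", "cy" (pixels), "eye" and "rotation" of the camera in the world. Camera axes: x right, y down, z forward; pixel columns grow to the right and rows downward; lengths in m; the calibration is good to about 2 mm. A picture is of the moment at which its call begins. camera_info takes no time and is no camera call.
- sign_off(): hands the job in, once; it reports no verdict.
The state is a dict: "clock": time; "joints": joint angles; "dq": joint speeds; "joint_efforts": joint torques, N m; "position": TCP position; "ee_rot": TCP orientation; "force": force on the tool from outside, world axes, zero at the start; "ft_torque": the same for the moment, N m; "width": opening from 0.0 (shut) to 1.0 (fully open).
Only numpy, scipy, OpenCV 4.12 (cv2) and the standard library are available. Lean on these libraries where they do the work, as an engineer would, in place of code of your own. Each camera call takes 0.05 s, during which the arm holds its last target. There are 200 camera calls.

## Working session

There is one attempt and no reset: what is moved stays moved. The work goes in short steps, Python scripts to look and compute and a tool call to move; the robot and the scene stay as the last step left them, time stands still between calls to the robot, and variables do not carry over. Pictures are saved under pics/ and viewed, about 8 in all and at most 12, crops included, and the job is handed in when it is done.

Besides the shell and the picture viewer there is one more tool, called after "Emit:" as name([rows], argument=value, ...), one row to a line, values as JSON. drive_tool: Moves the arm, as the interface text tells. Its arguments: {"type":"object","properties":{"increments":{"type":"array","items":{"type":"object","properties":{"grip":{"type":"number"},"tx":{"type":"number"},"ty":{"type":"number"},"tz":{"type":"number"},"turn":{"type":"number"}}}},"newtons":{"type":"number"}},"required":["increments"]}

```bash
mkdir -p pics
python3 - <<'E'
from cell import *
import cv2
for n in("top","side"):
    cv2.imwrite(f"pics/{n}0.png",get_image(n)[:,:,::-1]); print(n,camera_info(n))
o=observe();print({k:o[k] for k in("clock","position","ee_rot","width","force")})
try: print(grip_point_offset)
except Exception as e: print(e)
E
```

```text
top {'fx': 513.4123583983535, 'fy': 513.4123583983535, 'cx': 322.49320812728337, 'cy': 237.928380222177, 'eye': array([0.46522051, 0.0558359 , 0.76977087]), 'rotation': array([-2.14034592,  2.17881741, -0.0790678 ])}
side {'fx': 471.14248447246837, 'fy': 471.14248447246837, 'cx': 320.47512235196336, 'cy': 245.3335262358633, 'eye': array([0.37190568, 0.54162565, 0.47141698]), 'rotation': array([-0.43552268,  2.70201708, -1.29062463])}
{'clock': 0.1, 'position': array([0.14714088, 0.60697276, 0.22603505]), 'ee_rot': array([-3.72702979e-01, -3.11933260e+00,  2.17597688e-03]), 'width': 0.997646006791699, 'force': array([ 0.15285253, -0.23286415, -0.0774172 ])}
0.0188
```

View pics/top0.png

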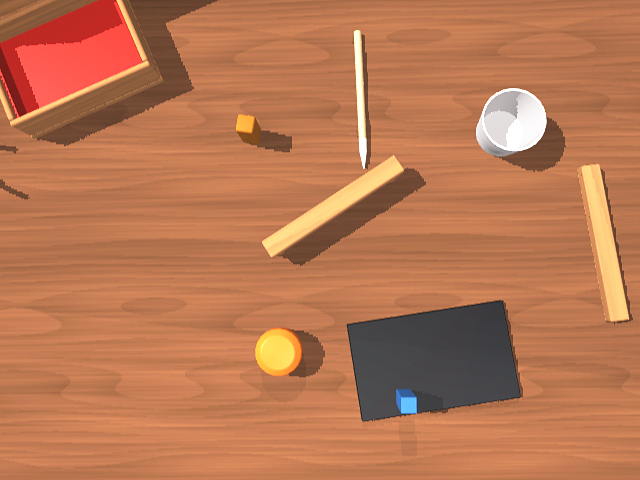

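View pics/side0.png

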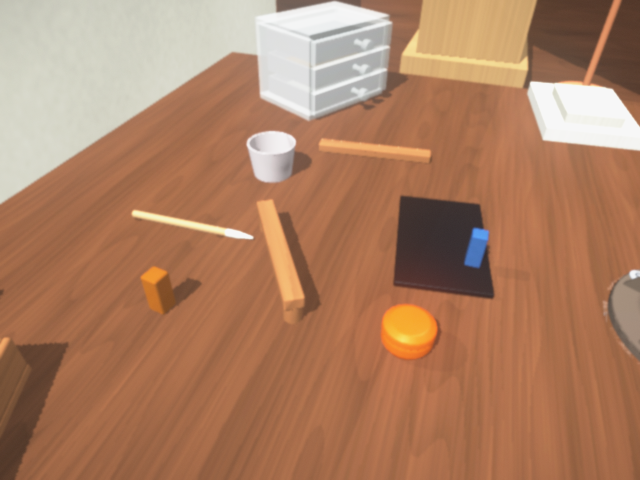

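The top view (up = away from robot) shows the rest from (265,248) to (400,162), the slab with corners (348,324), (502,301), (521,396), (362,420), the jar at (278,352) and the ruler at (605,243). The side view shows the same layout, with the rest standing on feet.

```bash
cat > h.py <<'E'
from cell import *
import cv2, numpy as np
from scipy.spatial.transform import Rotation as R
def ray(n,uv,z):
    c=camera_info(n); d=R.from_rotvec(c['rotation']).apply([(uv[0]-c['cx'])/c['fx'],(uv[1]-c['cy'])/c['fy'],1]); e=np.array(c['eye'])
    return (e+d*(z-e[2])/d[2])[:2]
def biggest(m,lo=200):
    cs,_=cv2.findContours(m.astype(np.uint8),cv2.RETR_EXTERNAL,cv2.CHAIN_APPROX_NONE)
    return sorted([c for c in cs if cv2.contourArea(c)>lo],key=cv2.contourArea,reverse=True)
def rect(pts):  # rectangle centre, long-axis unit (towards +y), long, short from world points in mm
    b=cv2.boxPoints(cv2.minAreaRect((pts*1000).astype(np.float32)));e=[b[1]-b[0],b[2]-b[1]]
    l=max(e,key=np.linalg.norm);s=min(e,key=np.linalg.norm)
    u=l/np.linalg.norm(l);u=u*np.sign(u[1])
    return b.mean(0),u,np.linalg.norm(l),np.linalg.norm(s)
def masks(im):
    h,s,v=[x.astype(int) for x in cv2.split(cv2.cvtColor(im,cv2.COLOR_RGB2HSV))]
    return h,s,v
def W(n,c,z): return np.array([ray(n,p,z) for p in c.reshape(-1,2)+0.0])
E
python3 - <<'E'
from h import *
im=cv2.imread('pics/top0.png')[:,:,::-1].copy();h,s,v=masks(im)
for p in [(330,207),(300,225),(278,352),(600,250),(430,350),(300,100),(200,300)]: print(p,h[p[1],p[0]],s[p[1],p[0]],v[p[1],p[0]])
m=(v<75)&(s<80)
c=biggest(cv2.morphologyEx(m.astype(np.uint8),cv2.MORPH_OPEN,np.ones((5,5))))
for q in c[:2]: print('slab',rect(W('top',q,.010)))
m=(v>200)&(s>60)&(h>8)&(h<30)
for q in biggest(m,800):
    x,y=q.reshape(-1,2).mean(0); print((x,y),cv2.contourArea(q),rect(W('top',q,.048)))
E
```

```text
(330, 207) 21 120 255
(300, 225) 22 117 255
(278, 352) 24 159 255
(600, 250) 18 128 253
(430, 350) 150 11 70
(300, 100) 11 147 185
(200, 300) 11 148 205
slab (array([360.48898 , -82.291565], dtype=float32), array([-0.13768399,  0.9904762 ], dtype=float32), np.float32(228.38979), np.float32(136.62042))
slab (array([301.7906 , -75.27896], dtype=float32), array([0.01165227, 0.9999321 ], dtype=float32), np.float32(37.09587), np.float32(27.987923))Traceback (most recent call last):
  File "<stdin>", line 9, in <module>
  File "h.py", line 18, in W
    def W(n,c,z): return np.array([ray(n,p,z) for p in c.reshape(-1,2)+0.0])
                                   ~~~^^^^^^^
  File "h.py", line 5, in ray
    c=camera_info(n); d=R.from_rotvec(c['rotation']).apply([(uv[0]-c['cx'])/c['fx'],(uv[1]-c['cy'])/c['fy'],1]); e=np.array(c['eye'])
ValueError: time passes only in moves, steps and waits
```

```bash
sed -i 's/^def ray/from functools import lru_cache\ncamera_info=lru_cache(camera_info)\ndef ray/' h.py
cat >> h.py <<'E'
def scene(im):
    h,s,v=masks(im)
    for q in biggest((v>215)&(s>60)&(h>=15)&(h<30),600):
        x,y=q.reshape(-1,2).mean(0)
        if y<130 and x<250: continue
        c,u,l,w=rect(W('top',q,.048)); print('px',(int(x),int(y)),'c',c.round(1),'ang',np.degrees(np.arctan2(-u[0],u[1])).round(2),'l,w',l.round(1),w.round(1),'L',(c+100*u).round(1),'R',(c-100*u).round(1))
E
python3 - <<'E'
from h import *
im=cv2.imread('pics/top0.png')[:,:,::-1].copy();scene(im)
h,s,v=masks(im)
j=biggest((v>200)&(s>120)&(h>=12)&(h<30),600)
for q in j:
    w=W('top',q,.04); (c,r)=cv2.minEnclosingCircle((w*1000).astype(np.float32)); print('circ',c,r)
E
```

```text
px (604, 242) c [ 524.3 -319.4] ang -83.19 l,w 218.2 25.3 L [ 623.6 -307.5] R [ 425.  -331.2]
px (332, 205) c [582.7  58.2] ang 32.48 l,w 225.5 25.8 L [529.  142.6] R [636.4 -26.2]
px (276, 351) c [380.1 140.9] ang 70.95 l,w 62.5 56.2 L [285.5 173.6] R [474.6 108.3]
circ (525.2195434570312, -324.89288330078125) 111.8630142211914
circ (378.1056823730469, 139.258056640625) 32.68693923950195
circ (583.8922119140625, 58.088951110839844) 115.26627349853516
circ (809.061767578125, 452.17559814453125) 124.45650482177734
```

Emit:
drive_tool([
  {"tx": 0.955,"ty": -1,"tz": -0.1,"turn": -0.732,"grip": -1},
  {"tx": 0.955,"ty": -1,"tz": -0.1,"turn": -0.732,"grip": -1},
  {"tx": 0.955,"ty": -1,"tz": -0.1,"turn": -0.732,"grip": -1},
  {"tx": 0.955,"ty": -1,"tz": -0.1,"turn": -0.732,"grip": -1},
  {"tx": 0.955,"ty": -1,"tz": -0.1,"turn": -0.732,"grip": -1},
  {"tx": 0.955,"ty": -1,"tz": -0.1,"turn": -0.732,"grip": -1},
  {"tx": 0.955,"ty": -1,"tz": -0.1,"turn": -0.732,"grip": -1},
  {"tx": 0.955,"ty": -1,"tz": -0.1,"turn": -0.732,"grip": -1},
  {"tx": 0.955,"ty": -1,"tz": -0.1,"turn": -0.732,"grip": -1},
  {"tx": 0.955,"ty": -1,"tz": -0.1,"turn": -0.732,"grip": -1},
  {"tx": 0.955,"ty": -1,"tz": -0.1,"turn": -0.732,"grip": -1},
  {"tx": 0.955,"ty": -1,"tz": -0.1,"turn": -0.732,"grip": -1},
  {"tx": 0.955,"ty": -1,"tz": -0.1,"turn": -0.732,"grip": -1},
  {"tx": 0.955,"ty": -1,"tz": -0.1,"turn": -0.732,"grip": -1},
])

```text
clock: 1.5
position: [0.5282, 0.2082, 0.1857]
ee_rot: [-1.51, -2.753, 0.002]
force: [0.1, 1.4, 0.7]
width: 1.002
```

```bash
cat >> h.py <<'E'
def st():
    o=observe(); y=R.from_rotvec(o['ee_rot']).as_matrix()[:,1]
    print('t',round(o['clock'],2),'pos',(o['position']*1000).round(1),'jaw',np.degrees(np.arctan2(y[1],y[0])).round(2),'w',round(o['width'],3),'F',np.round(o['force'],1),'q',np.round(o['joints'],2))
E
python3 - <<'E'
from h import *
st(); print('pen tip',ray('top',(364,168),.005),ray('top',(362,140),.005))
E
```

```text
t 1.5 pos [528.2 208.2 185.7] jaw 32.52 w 1.002 F [0.1 1.4 0.7] q [-0.73  0.39  0.35  1.79 -0.16  0.99  0.25]
pen tip [0.64548675 0.00932804] [0.68895482 0.01130659]
```

Emit:
drive_tool([
  {"tx": 0.002,"ty": -0.164,"tz": 0,"turn": 0,"grip": -1},
  {"tx": 0.002,"ty": -0.164,"tz": -0.1,"turn": 0,"grip": -1},
  {"tx": 0.002,"ty": -0.164,"tz": -0.2,"turn": 0,"grip": -1},
  {"tx": 0.002,"ty": -0.164,"tz": -0.3,"turn": 0,"grip": -1},
  {"tx": 0.002,"ty": -0.164,"tz": -0.36,"turn": 0,"grip": -1},
  {"tx": 0.002,"ty": -0.164,"tz": -0.409,"turn": 0,"grip": -1},
  {"tx": 0.002,"ty": -0.164,"tz": -0.409,"turn": 0,"grip": -1},
  {"tx": 0.002,"ty": -0.164,"tz": -0.409,"turn": 0,"grip": -1},
])

```text
clock: 2.3
position: [0.5284, 0.144, 0.0225]
ee_rot: [-1.506, -2.754, 0.002]
force: [1.0, 0.8, -0.3]
width: 0.999
```

Run:
```python
from h import *
st(); im=get_image('side'); cv2.imwrite('pics/side1.png',im[:,:,::-1])
```

```text
t 2.3 pos [528.4 144.   22.5] jaw 32.65 w 0.999 F [ 1.   0.8 -0.3] q [-0.56  0.58  0.28  1.98 -0.26  0.62  0.46]
```

View pics/side1.png

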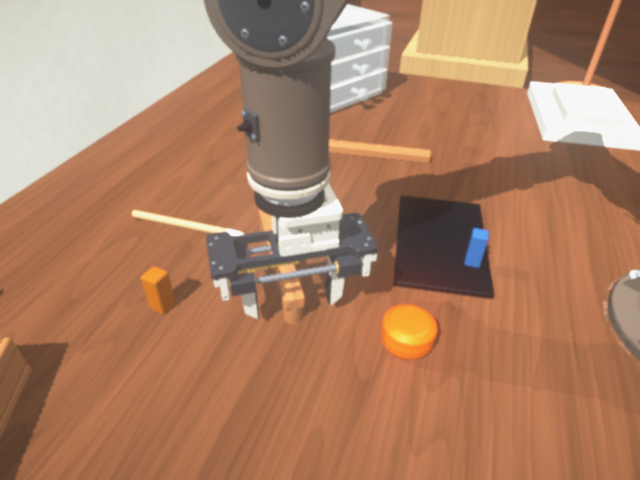

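The open fingers (250,300) and (336,290) straddle the left end of the bar at (290,300), well clear of the jar. Next I close the grip.

Emit:
drive_tool([
  {"grip": 1},
  {"grip": 1},
  {"grip": 1},
  {"grip": 1},
  {"grip": 1},
  {"grip": 1},
  {"grip": 1},
  {"grip": 1},
], newtons=40)

```text
invalid input
```

Run:
```python
from h import *
st(); im=get_image('top'); cv2.imwrite('pics/top1.png',im[:,:,::-1])
o=observe()
# swing 1 plan: pivot R, start from gripped pose
p=o['position'][:2]*1000; Rr=np.array([636.4,-26.2])
d=p-Rr; print('arm',np.hypot(*d),'bar ang',np.degrees(np.arctan2(-d[0],d[1])))
for a in np.linspace(0,41.2,16)[1:]:
    t=np.radians(a); q=Rr+np.array([[np.cos(t),-np.sin(t)],[np.sin(t),np.cos(t)]])@d
    print(((q-p)/400).round(4),round(a/60,4))
```

```text
t 2.35 pos [529.1 143.8  23.1] jaw 32.62 w 0.998 F [-0.2 -0.2  0.1] q [-0.56  0.58  0.28  1.98 -0.26  0.62  0.46]
arm 200.71645832000067 bar ang 32.19309301845919
[-0.02   -0.0133] 0.0458
[-0.0394 -0.0275] 0.0916
[-0.0581 -0.0427] 0.1373
[-0.076  -0.0587] 0.1831
[-0.0932 -0.0756] 0.2289
[-0.1095 -0.0933] 0.2747
[-0.1249 -0.1117] 0.3204
[-0.1395 -0.1309] 0.3662
[-0.1531 -0.1507] 0.412
[-0.1657 -0.1712] 0.4578
[-0.1774 -0.1922] 0.5036
[-0.188  -0.2138] 0.5493
[-0.1976 -0.2359] 0.5951
[-0.2061 -0.2584] 0.6409
[-0.2135 -0.2812] 0.6867
```

View pics/top1.png

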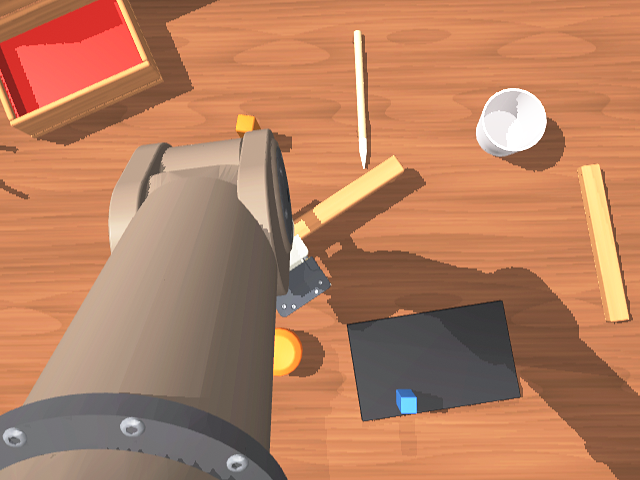

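The top view shows the rest unmoved, its right end at (400,163) and the rest of it under the arm. The row was refused because fields were missing, so I send full rows.

Emit:
drive_tool([
  {"grip": 1,"tx": 0,"ty": 0,"tz": 0,"turn": 0},
  {"grip": 1,"tx": 0,"ty": 0,"tz": 0,"turn": 0},
  {"grip": 1,"tx": 0,"ty": 0,"tz": 0,"turn": 0},
  {"grip": 1,"tx": 0,"ty": 0,"tz": 0,"turn": 0},
  {"grip": 1,"tx": 0,"ty": 0,"tz": 0,"turn": 0},
  {"grip": 1,"tx": 0,"ty": 0,"tz": 0,"turn": 0},
  {"grip": 1,"tx": 0,"ty": 0,"tz": 0,"turn": 0},
  {"grip": 1,"tx": 0,"ty": 0,"tz": 0,"turn": 0},
  {"grip": 1,"tx": 0,"ty": 0,"tz": 0,"turn": 0},
  {"grip": 1,"tx": 0,"ty": 0,"tz": 0,"turn": 0},
], newtons=40)

```text
clock: 3.4
position: [0.5295, 0.1436, 0.0233]
ee_rot: [-1.509, -2.755, -0.0]
force: [-0.0, 0.5, 1.1]
width: 0.303
```

Run:
```python
from h import *
st()
```

```text
t 3.4 pos [529.5 143.6  23.3] jaw 32.58 w 0.303 F [-0.   0.5  1.1] q [-0.56  0.58  0.28  1.98 -0.26  0.62  0.46]
```

Emit:
drive_tool([
  {"grip": 1,"tx": -0.01,"ty": -0.0065,"tz": 0,"turn": 0.023},
  {"grip": 1,"tx": -0.02,"ty": -0.0133,"tz": 0,"turn": 0.046},
  {"grip": 1,"tx": -0.0394,"ty": -0.0275,"tz": 0,"turn": 0.092},
  {"grip": 1,"tx": -0.0581,"ty": -0.0427,"tz": 0,"turn": 0.137},
  {"grip": 1,"tx": -0.076,"ty": -0.0587,"tz": 0,"turn": 0.183},
  {"grip": 1,"tx": -0.0932,"ty": -0.0756,"tz": 0,"turn": 0.229},
  {"grip": 1,"tx": -0.1095,"ty": -0.0933,"tz": 0,"turn": 0.275},
  {"grip": 1,"tx": -0.1249,"ty": -0.1117,"tz": 0,"turn": 0.32},
  {"grip": 1,"tx": -0.1395,"ty": -0.1309,"tz": 0,"turn": 0.366},
  {"grip": 1,"tx": -0.1395,"ty": -0.1309,"tz": 0,"turn": 0.366},
  {"grip": 1,"tx": -0.1395,"ty": -0.1309,"tz": 0,"turn": 0.366},
])

```text
clock: 4.5
position: [0.4732, 0.0912, 0.0233]
ee_rot: [-0.958, -2.99, 0.0]
force: [-1.8, -0.3, -2.1]
width: 0.3
```

Run:
```python
from h import *
st(); im=get_image('top'); cv2.imwrite('pics/top2.png',im[:,:,::-1]); scene(im)
```

```text
t 4.5 pos [473.2  91.2  23.3] jaw 54.47 w 0.3 F [-1.8 -0.3 -2.1] q [-0.42  0.5   0.16  2.13 -0.16  0.53  0.81]
px (604, 242) c [ 524.7 -319.4] ang -83.16 l,w 219.0 25.7 L [ 623.9 -307.5] R [ 425.4 -331.3]
px (373, 194) c [596.4   1. ] ang 54.08 l,w 120.5 25.6 L [515.4  59.7] R [677.4 -57.6]
```

View pics/top2.png

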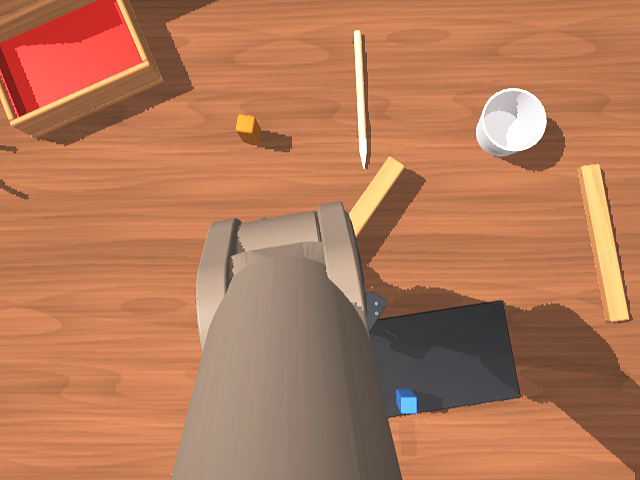

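Right foot has stayed planted: the bar's right end at (403,163) works out to (645,-34) mm, against (647,-34) expected. The swing continues.

Emit:
drive_tool([
  {"grip": 1,"tx": -0.007,"ty": -0.01,"tz": 0,"turn": 0.023},
  {"grip": 1,"tx": -0.0136,"ty": -0.0198,"tz": 0,"turn": 0.046},
  {"grip": 1,"tx": -0.0262,"ty": -0.0403,"tz": 0,"turn": 0.092},
  {"grip": 1,"tx": -0.0379,"ty": -0.0613,"tz": 0,"turn": 0.137},
  {"grip": 1,"tx": -0.0485,"ty": -0.0829,"tz": 0,"turn": 0.183},
  {"grip": 1,"tx": -0.0581,"ty": -0.105,"tz": 0,"turn": 0.229},
  {"grip": 1,"tx": -0.0666,"ty": -0.1275,"tz": 0,"turn": 0.275},
  {"grip": 1,"tx": -0.074,"ty": -0.1515,"tz": 0,"turn": 0.321},
  {"grip": 1,"tx": -0.074,"ty": -0.1515,"tz": 0,"turn": 0.321},
  {"grip": 1,"tx": -0.074,"ty": -0.1515,"tz": 0,"turn": 0.321},
])

```text
clock: 5.55
position: [0.4436, 0.0305, 0.0232]
ee_rot: [-0.447, -3.108, 0.001]
force: [-1.6, -2.2, 0.8]
width: 0.305
```

Emit:
drive_tool([
  {"grip": -0.2,"tx": 0,"ty": 0,"tz": 0,"turn": 0},
  {"grip": -0.2,"tx": 0,"ty": 0,"tz": 0,"turn": 0},
  {"grip": -0.2,"tx": 0,"ty": 0,"tz": 0,"turn": 0},
  {"grip": -0.2,"tx": 0,"ty": 0,"tz": 0,"turn": 0},
  {"grip": -0.2,"tx": 0,"ty": 0,"tz": 0,"turn": 0},
  {"grip": -0.2,"tx": 0,"ty": 0,"tz": 0.05,"turn": 0},
  {"grip": -0.2,"tx": 0,"ty": 0,"tz": 0.1,"turn": 0},
  {"grip": -0.2,"tx": 0,"ty": 0,"tz": 0.2,"turn": 0},
  {"grip": -0.2,"tx": 0,"ty": 0,"tz": 0.3,"turn": 0},
  {"grip": -0.2,"tx": 0,"ty": 0,"tz": 0.3,"turn": 0},
])

```text
clock: 6.55
position: [0.4464, 0.031, 0.1477]
ee_rot: [0.446, 3.104, 0.003]
force: [-0.2, 0.9, -0.2]
width: 0.599
```

Run:
```python
from h import *
st(); im=get_image('top'); cv2.imwrite('pics/top3.png',im[:,:,::-1]); scene(im)
cv2.imwrite('pics/side3.png',get_image('side')[:,:,::-1])
```

```text
t 6.55 pos [446.4  31.  147.7] jaw 73.63 w 0.599 F [-0.2  0.9 -0.2] q [-0.26  0.24  0.09  2.1  -0.03  0.8   1.13]
px (604, 236) c [ 524.2 -319.4] ang -83.27 l,w 217.4 24.5 L [ 623.5 -307.7] R [ 424.9 -331.1]
px (382, 199) c [587.4 -13.4] ang 73.2 l,w 122.9 24.9 L [491.7  15.5] R [683.2 -42.3]
px (267, 353) c [376.9 155.7] ang -82.15 l,w 60.6 27.5 L [475.9 169.3] R [277.8 142. ]
```

View pics/side3.png

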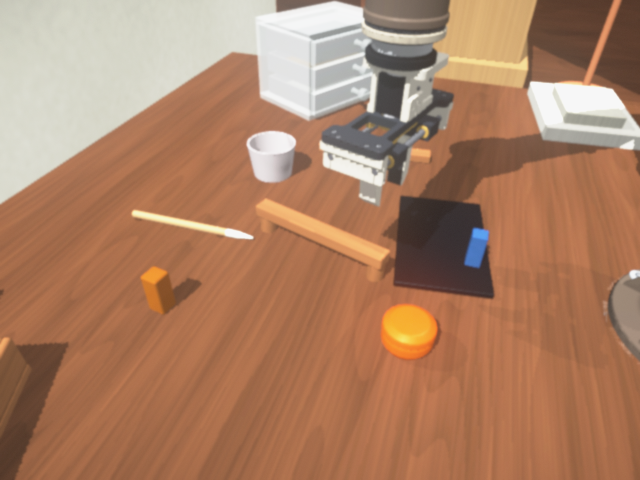

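The rest stands on both feet, with the left foot now at the slab's left back corner (375,268) and the right foot near (267,222). The jar is untouched at (409,330). I now regrasp near the right foot, 40 mm inboard so the fingers miss the pen tip.

Emit:
drive_tool([
  {"grip": -0.4,"tx": 0.12,"ty": -0.038,"tz": 0,"turn": 0},
  {"grip": -0.4,"tx": 0.24,"ty": -0.076,"tz": 0,"turn": 0},
  {"grip": -0.4,"tx": 0.3735,"ty": -0.117,"tz": 0,"turn": 0},
  {"grip": -0.4,"tx": 0.3735,"ty": -0.117,"tz": 0,"turn": 0},
  {"grip": -0.4,"tx": 0.3735,"ty": -0.117,"tz": 0,"turn": 0},
  {"grip": -0.4,"tx": 0.3735,"ty": -0.117,"tz": -0.1,"turn": 0},
  {"grip": -0.4,"tx": 0.3735,"ty": -0.117,"tz": -0.2,"turn": 0},
  {"grip": -0.4,"tx": 0.3735,"ty": -0.117,"tz": -0.26,"turn": 0},
  {"grip": -0.4,"tx": 0.3735,"ty": -0.117,"tz": -0.312,"turn": 0},
  {"grip": -0.4,"tx": 0.3735,"ty": -0.117,"tz": -0.312,"turn": 0},
  {"grip": -0.4,"tx": 0.3735,"ty": -0.117,"tz": -0.312,"turn": 0},
])

```text
clock: 7.75
position: [0.5922, -0.0156, 0.0192]
ee_rot: [-0.446, -3.108, -0.0]
force: [0.8, 0.3, -0.2]
width: 0.704
```

Emit:
drive_tool([
  {"grip": 1,"tx": 0,"ty": 0,"tz": 0,"turn": 0},
  {"grip": 1,"tx": 0,"ty": 0,"tz": 0,"turn": 0},
  {"grip": 1,"tx": 0,"ty": 0,"tz": 0,"turn": 0},
  {"grip": 1,"tx": 0,"ty": 0,"tz": 0,"turn": 0},
  {"grip": 1,"tx": 0,"ty": 0,"tz": 0,"turn": 0},
  {"grip": 1,"tx": 0,"ty": 0,"tz": 0,"turn": 0},
  {"grip": 1,"tx": 0,"ty": 0,"tz": 0,"turn": 0},
  {"grip": 1,"tx": 0,"ty": 0,"tz": 0,"turn": 0},
])

```text
clock: 8.55
position: [0.5925, -0.0153, 0.0195]
ee_rot: [-0.446, -3.109, -0.001]
force: [0.6, 1.4, 4.9]
width: 0.306
```

Run:
```python
from h import *
st(); im=get_image('top'); cv2.imwrite('pics/top4.png',im[:,:,::-1]); scene(im)
p=observe()['position'][:2]*1000; L=np.array([443.4,30.3]); d=p-L
print('arm',np.hypot(*d),'ang',np.degrees(np.arctan2(d[0],-d[1])))
for a in np.linspace(0,-65.7,21)[1:]:
    t=np.radians(a); q=L+np.array([[np.cos(t),-np.sin(t)],[np.sin(t),np.cos(t)]])@d
    print(((q-p)/400).round(4),round(a/60,4))
```

```text
t 8.55 pos [592.5 -15.3  19.5] jaw 73.69 w 0.306 F [0.6 1.4 4.9] q [-0.13  0.62  0.1   1.86 -0.09  0.67  1.31]
px (364, 268) c [494.5  12.8] ang 73.46 l,w 133.6 25.4 L [398.6  41.2] R [590.4 -15.7]
px (276, 351) c [379.9 141.3] ang 75.58 l,w 62.1 55.7 L [283.1 166.2] R [476.8 116.3]
px (594, 186) c [ 598.  -310.7] ang -83.19 l,w 69.3 25.0 L [ 697.3 -298.8] R [ 498.7 -322.5]
arm 155.90092938802803 ang 72.99264857910451
[-0.0071 -0.0212] -0.0548
[-0.0155 -0.0419] -0.1095
[-0.025  -0.0621] -0.1642
[-0.0357 -0.0817] -0.219
[-0.0474 -0.1007] -0.2738
[-0.0603 -0.119 ] -0.3285
[-0.0742 -0.1365] -0.3833
[-0.089  -0.1532] -0.438
[-0.1048 -0.1691] -0.4928
[-0.1214 -0.1839] -0.5475
[-0.1389 -0.1979] -0.6023
[-0.1572 -0.2107] -0.657
[-0.1761 -0.2226] -0.7118
[-0.1957 -0.2333] -0.7665
[-0.2159 -0.2428] -0.8213
[-0.2366 -0.2512] -0.876
[-0.2578 -0.2584] -0.9308
[-0.2793 -0.2644] -0.9855
[-0.3012 -0.2691] -1.0403
[-0.3232 -0.2726] -1.095
```

Emit:
drive_tool([
  {"grip": 1,"tx": -0.0035,"ty": -0.0106,"tz": 0,"turn": -0.0274},
  {"grip": 1,"tx": -0.0071,"ty": -0.0212,"tz": 0,"turn": -0.0548},
  {"grip": 1,"tx": -0.0155,"ty": -0.0419,"tz": 0,"turn": -0.1095},
  {"grip": 1,"tx": -0.025,"ty": -0.0621,"tz": 0,"turn": -0.1642},
  {"grip": 1,"tx": -0.0357,"ty": -0.0817,"tz": 0,"turn": -0.219},
  {"grip": 1,"tx": -0.0474,"ty": -0.1007,"tz": 0,"turn": -0.2738},
  {"grip": 1,"tx": -0.0603,"ty": -0.119,"tz": 0,"turn": -0.3285},
  {"grip": 1,"tx": -0.0742,"ty": -0.1365,"tz": 0,"turn": -0.3833},
  {"grip": 1,"tx": -0.089,"ty": -0.1532,"tz": 0,"turn": -0.438},
  {"grip": 1,"tx": -0.1048,"ty": -0.1691,"tz": 0,"turn": -0.4928},
  {"grip": 1,"tx": -0.1214,"ty": -0.1839,"tz": 0,"turn": -0.5475},
  {"grip": 1,"tx": -0.1214,"ty": -0.1839,"tz": 0,"turn": -0.5475},
  {"grip": 1,"tx": -0.1214,"ty": -0.1839,"tz": 0,"turn": -0.5475},
])

```text
clock: 9.9
position: [0.5432, -0.0902, 0.0195]
ee_rot: [-1.308, -2.855, 0.001]
force: [-2.2, -4.0, 4.5]
width: 0.305
```

Run:
```python
from h import *
st(); im=get_image('top'); cv2.imwrite('pics/top5.png',im[:,:,::-1]); scene(im)
cv2.imwrite('pics/side5.png',get_image('side')[:,:,::-1])
```

```text
t 9.9 pos [543.2 -90.2  19.5] jaw 40.77 w 0.305 F [-2.2 -4.   4.5] q [-0.11  0.58  0.25  1.97 -0.23  0.62  1.  ]
px (388, 275) c [481.4 -19.1] ang 40.26 l,w 148.2 26.1 L [416.7  57.2] R [546.  -95.4]
px (276, 351) c [380.  141.1] ang 72.34 l,w 62.5 56.3 L [284.7 171.4] R [475.3 110.7]
```

View pics/top5.png

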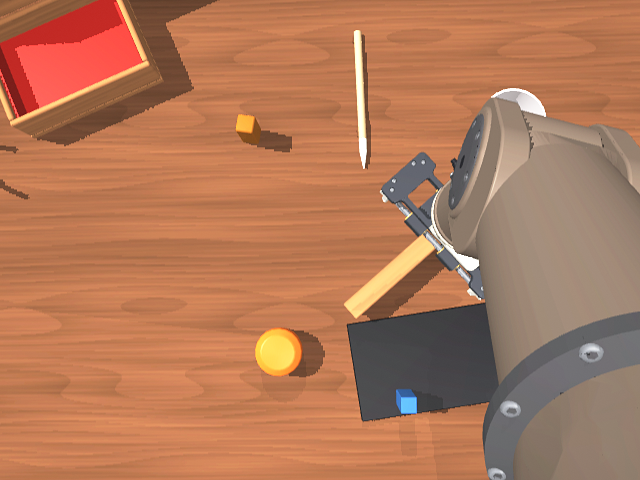

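Left foot planted (left end at (350,310) gives L = (442,28) mm, within 1 mm of before). The jar is unmoved. I finish the swing.

Emit:
drive_tool([
  {"grip": 1,"tx": -0.0085,"ty": -0.007,"tz": 0,"turn": -0.027},
  {"grip": 1,"tx": -0.0175,"ty": -0.014,"tz": 0,"turn": -0.0548},
  {"grip": 1,"tx": -0.0358,"ty": -0.0268,"tz": 0,"turn": -0.1095},
  {"grip": 1,"tx": -0.0547,"ty": -0.0387,"tz": 0,"turn": -0.1643},
  {"grip": 1,"tx": -0.0743,"ty": -0.0494,"tz": 0,"turn": -0.219},
  {"grip": 1,"tx": -0.0945,"ty": -0.059,"tz": 0,"turn": -0.2738},
  {"grip": 1,"tx": -0.1152,"ty": -0.0674,"tz": 0,"turn": -0.3285},
  {"grip": 1,"tx": -0.1364,"ty": -0.0746,"tz": 0,"turn": -0.3833},
  {"grip": 1,"tx": -0.1579,"ty": -0.0806,"tz": 0,"turn": -0.438},
  {"grip": 1,"tx": -0.1798,"ty": -0.0853,"tz": 0,"turn": -0.4928},
  {"grip": 1,"tx": -0.2015,"ty": -0.089,"tz": 0,"turn": -0.5465},
  {"grip": 1,"tx": -0.2015,"ty": -0.089,"tz": 0,"turn": -0.5465},
  {"grip": 1,"tx": -0.2015,"ty": -0.089,"tz": 0,"turn": -0.5465},
])

```text
clock: 11.3
position: [0.4618, -0.1255, 0.0194]
ee_rot: [-2.059, -2.369, 0.001]
force: [-4.1, -0.8, 7.8]
width: 0.302
```

Run:
```python
from h import *
st(); im=get_image('top'); cv2.imwrite('pics/top6.png',im[:,:,::-1]); scene(im)
```

```text
t 11.3 pos [ 461.8 -125.5   19.4] jaw 8.03 w 0.302 F [-4.1 -0.8  7.8] q [-0.14  0.52  0.39  2.15 -0.38  0.53  0.68]
px (399, 298) c [449.  -33.3] ang 7.57 l,w 149.5 25.5 L [435.8  65.8] R [ 462.2 -132.4]
px (276, 351) c [380.1 140.9] ang 70.95 l,w 62.5 56.2 L [285.5 173.6] R [474.6 108.3]
px (596, 192) c [ 589.5 -311.7] ang -83.03 l,w 86.7 25.2 L [ 688.8 -299.5] R [ 490.3 -323.8]
```

View pics/top6.png

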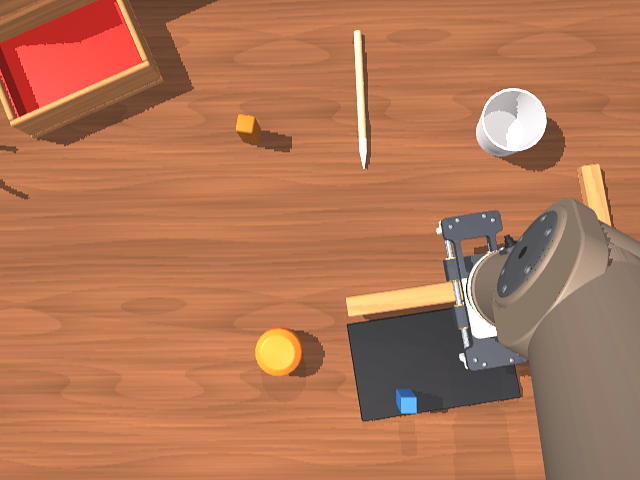

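The rest lies along the slab's back edge, left ends level near (348,305). I release and retreat.

Emit:
drive_tool([
  {"grip": -0.2,"tx": 0,"ty": 0,"tz": 0,"turn": 0},
  {"grip": -0.2,"tx": 0,"ty": 0,"tz": 0,"turn": 0},
  {"grip": -0.2,"tx": 0,"ty": 0,"tz": 0,"turn": 0},
  {"grip": -0.2,"tx": 0,"ty": 0,"tz": 0,"turn": 0},
  {"grip": -0.2,"tx": 0,"ty": 0,"tz": 0,"turn": 0},
  {"grip": -0.2,"tx": 0,"ty": 0,"tz": 0.05,"turn": 0},
  {"grip": -0.2,"tx": 0,"ty": 0,"tz": 0.1,"turn": 0},
  {"grip": -0.2,"tx": 0,"ty": 0,"tz": 0.2,"turn": 0},
  {"grip": -0.2,"tx": 0,"ty": 0,"tz": 0.3,"turn": 0},
  {"grip": -0.2,"tx": 0,"ty": -0.1,"tz": 0.4,"turn": 0},
  {"grip": -0.2,"tx": 0,"ty": -0.25,"tz": 0.4,"turn": 0},
  {"grip": -0.2,"tx": 0,"ty": -0.37,"tz": 0.4,"turn": 0},
  {"grip": -0.2,"tx": 0,"ty": -0.49,"tz": 0.4,"turn": 0},
  {"grip": -0.2,"tx": 0,"ty": -0.6,"tz": 0.4,"turn": 0},
  {"grip": -0.2,"tx": 0,"ty": -0.6,"tz": 0.4,"turn": 0},
  {"grip": -0.2,"tx": 0,"ty": -0.6,"tz": 0.4,"turn": 0},
])

```text
clock: 12.95
position: [0.4608, -0.3674, 0.179]
ee_rot: [-2.062, -2.365, 0.003]
force: [0.2, 0.5, -1.1]
width: 0.598
```

Run:
```python
from h import *
st(); im=get_image('top'); cv2.imwrite('pics/top7.png',im[:,:,::-1]); scene(im)
s=get_image('side'); cv2.imwrite('pics/side7.png',s[:,:,::-1])
```

```text
t 12.95 pos [ 460.8 -367.4  179. ] jaw 7.83 w 0.598 F [ 0.2  0.5 -1.1] q [ 0.17  0.46  0.58  1.76 -0.29  1.02  1.  ]
px (426, 294) c [454.5 -71.1] ang 7.37 l,w 225.8 25.5 L [441.7  28.1] R [ 467.3 -170.2]
px (604, 242) c [ 524.3 -319.4] ang -83.19 l,w 218.2 25.3 L [ 623.6 -307.5] R [ 425.  -331.2]
px (276, 351) c [380.1 140.9] ang 70.95 l,w 62.5 56.2 L [285.5 173.6] R [474.6 108.3]
```

View pics/top7.png

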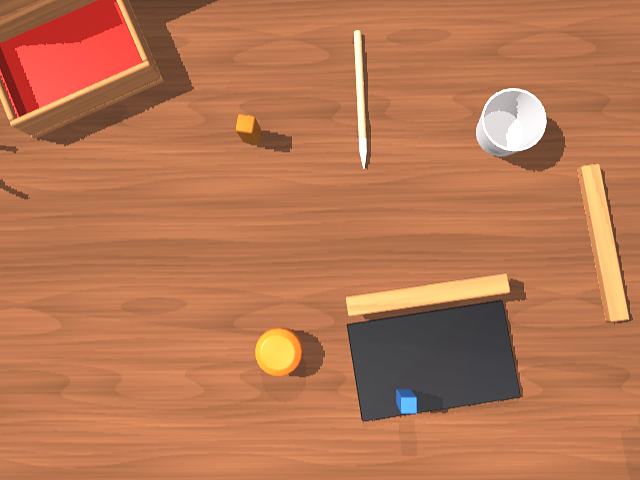

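View pics/side7.png

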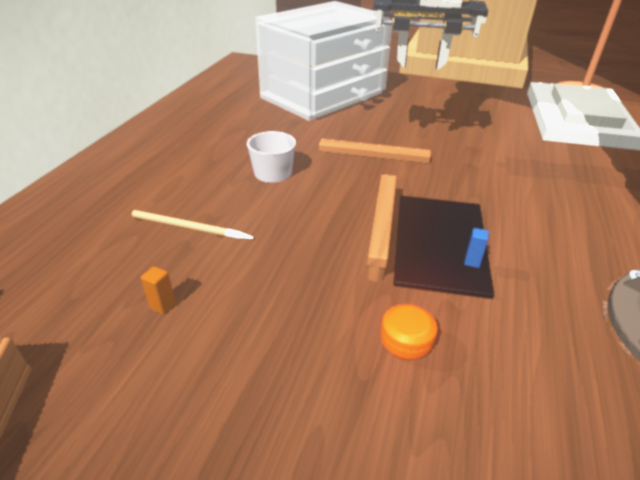

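Both views show the rest standing on its feet along the slab's back edge, from (348,305) to (508,285). It is 0.5° off parallel, with a gap of about 11 mm and ends level within about 2 mm. The jar and the seal stone have not moved.

```bash
python3 -c "
from cell import *
print(sign_off())"
```

```text
the job is handed in; nothing more can be done
None
```

The wrist rest now stands along the slab's back edge, and I've handed the job in at about 13 s on the robot's clock.

- **First swing:** I pinched the rest over its left foot and slid that foot to the slab's left back corner, pivoting about the right foot.
- **Second swing:** I let go and pinched again 40–45 mm inboard of the right foot, so the fingers cleared the pen tip. I then slid the right foot round, pivoting about the left. I never raised the tool while it held the rest.

**Last checks (top and side pictures after release):**
- **Final position:** the gap to the slab is about 11 mm, the rest is within about 0.5° of parallel, and its ends are level with the slab's ends to about 2 mm. The rest's centre is about 3 mm nearer the slab than the nominal 98 mm.
- **Planted feet:** each one drifted no more than about 3 mm by measurement, which is close to the camera's accuracy.
- **Other objects:** the jar, seal stone, ruler and pen did not move, and the gripper was well clear at the end.
- **Forces:** no reading at the end of a move was above about 9 N.

One move call was refused because its rows lacked some fields. Nothing moved, and I sent it again in full. No check failed.

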